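# Press the fitting tumbler down on the sprung glass rinser and hold it

## Robot

A 6-joint arm with a two-finger parallel gripper is mounted at the origin on the work surface. World frame = base frame: x ahead of the robot, y to its left, z up, the work surface at z = 0. Lengths are in m, angles in rad, forces in N, time in s.
With the tool pointing down it reaches from about 0.35 to 0.85 m from the base axis. Payload 8.1 kg.
Tool frame: the origin (TCP) lies midway between the tips of the shut fingers; the grasp point (between the pads) lies 19 mm behind it; z points along the fingers, y is the line along which they close (so a half turn about z gives the same grasp; the last joint's range is limited). The gripper opens to 93 mm and grips with 3 to 60 N. Pads are 15 mm wide; open, the fingers measure 128 mm over their backs; the gripper's body (75 mm by 188 mm) begins 65 mm behind the grasp point.
Start: joints at [-0.085, 0.13, 1.488, -0, 1.523, -0.085], TCP at [0.6, 0, 0.219] pointing down, gripper open.
Joint ranges: [-2.96, 2.96], [-0.89, 2.26], [0.02, 2.5], [-1.34, 4.48], [0, 2.73], [-2.66, 2.66]. Speed limits (rad/s): [2.39, 2.39, 2.79, 3.14, 3.14, 3.14].

## Interface

Orientations are given as [roll, pitch, yaw] about the fixed x, y, z axes, in that order (R = Rz(yaw) Ry(pitch) Rx(roll)).
In Python, from cell import * gives the robot as it stands.
- The arm moves only by the shell command python3 -m handwheel 'ROWS'. ROWS is JSON, a list of rows, each a list of 3 entries, a list of its own where there are three numbers: the opening, from 0 (shut) to 1 (fully open), then the shift along the tool's x, y, z in cm, then the turn, a rotation vector about the tool's x, y, z in rad. A call has 1 to 12 rows; each row is the pose to reach, as a shift and turn from the pose commanded when the call began, along the tool's axes at that moment; what a row does not reach only later rows make up. A row lasts 1/12 s, in which the tool goes at most 41.7 mm and 7.16 degrees, less where a joint would pass 70% of its speed; a pose out of reach is approached as far as the arm can. A call with a gripper value outside its range is refused whole. The fingers move at their own pace and stop on an object; the grip force is fixed at half the most. Time passes only in rows, so rows that repeat a pose let the fingers close. It gives the time, the measured TCP pose, the force, the opening and the grip force at its end, in the units of the state.
- read_state(): the state, without advancing time (a new reading comes with each control period).
- grab_frame(name): name is "scene" or "side" or "wrist"; returns the picture (400x640x3 uint8, red, green, blue); there is no depth.
- camera_params(name): a dict with "fx", "fy", "cx", "cy" (pixels), "D" ([k1, k2, p1, p2, k3] as OpenCV has them; the pictures are not rectified), "position" and "orientation" of the camera in the world. Camera axes: x right, y down, z forward; pixel columns grow to the right and rows downward; lengths in m; the calibration is good to about 2 mm. A picture is of the moment at which its call begins: read the wrist's pose just before it. camera_params takes no time and is no camera call; for the wrist camera it gives the pose at the moment of the call.
- sign_off(): hands the job in; it is judged then, once.
The state is a dict: "clock": time; "q": joint angles; "joint_velocities": joint speeds; "tau": joint torques, N m; "tcp_pos": TCP position; "orientation": TCP orientation; "ft_force": force on the tool from outside, world axes, zero at the start; "wrist_torque": the same for the moment, N m; "gripper_width": finger opening in m; "finger_force": force on a finger pad.
Only numpy, scipy, OpenCV 4.12 (cv2) and the standard library are available. Lean on these libraries where they do the work, as an engineer would, in place of code of your own. Each camera call takes 0.05 s, during which the arm holds its last target. There are 200 camera calls.

## Task

Three steel tumblers of different sizes stand mouth down on the rubber drying mat; take the one whose mouth fits the ring cradle of the counter-top glass rinser (the widest will not go into the ring, the narrowest sits loose in it) and, still mouth down, seat its rim squarely in the ring. Then push the tumbler down, without ramming it, so that the sprung cradle goes to the bottom of its stroke and the rinse valve is fully open, and finish while still holding it pressed there: do not let go. Leave the other two tumblers and the yellow tub where they are.

Things in the scene. Friction and masses are not known exactly. Their poses are not given: they have to be found in the camera images.
- tumbler_a_center (a point): Centre, half-way up, of the narrowest steel tumbler: mouth down, 82 mm high, mouth 52 mm across outside, base (at the top) 42 mm across, about 90 g. z up. Too narrow for the ring. To be left alone.
- tumbler_b_center (a point): Centre, half-way up, of the middle steel tumbler: mouth down, 105 mm high, mouth 68 mm across outside at the bottom, tapering evenly to 57 mm across at the closed flat base, which is at the top as it stands; about 62 mm across at the centre; wall 2.5 mm; 105 to 210 g. z up, along its axis. Fits the ring.
- tumbler_b_rim (a point): Centre of the mouth plane of that same middle tumbler, 52.5 mm below its centre; z up, along its axis.
- tumbler_c_center (a point): Centre, half-way up, of the widest steel tumbler: mouth down, 122 mm high, mouth 84 mm across outside, base (at the top) 70 mm across, about 220 g. z up. Too wide for the ring. To be left alone.
- mat: Black rubber drying mat lying fixed on the counter, 160 mm (its x) by 380 mm (its y) by 10 mm thick; origin at the centre of its underside, z up. The three tumblers stand in a row along its y axis, about 130 mm apart, in any order.
- rinser: Counter-top glass rinser, fixed: a stainless drip tray with a slotted grate, 180 mm (its x) by 260 mm (its y) by 26 mm high; origin at the centre of its underside, z up. The mat and the rinser lie one on each side, left and right, either way round. In the middle of the tray a valve body 30 mm across and 14 mm high stands on the grate and carries the sprung ring cradle, the only moving part.
- cradle_seat (a point): Centre of the ring cradle, on the top face of its three crossing bars (six spokes), where the tumbler's rim rests; 62 mm above the counter when up, and moves down with the cradle; z up. Around the seat stands the ring's lip: 71 mm across inside at the seat, flaring to 79 mm across inside at its top, 10 mm above the seat; 83 mm across outside. A round nozzle 22 mm across stands 8 mm up from the seat in the middle, inside the tumbler's mouth.
- cradle (a joint): How far the cradle is pressed down, in m: 0 up, 0.014 at the bottom stop. The rinse valve is fully open from 0.010 on. It is sprung: about 4 N starts it moving, 9 N holds it at 0.010, 11 N at the bottom; a tumbler's weight alone does not move it, and it springs back up when let go.
- tub_center (a point): Centre of a yellow lidded food tub, 116 mm across its lid, 95 mm high, standing on the counter beyond the work. To be left alone.
There are look-alikes about, which are no part of the job. What is shaped like the part that bears tumbler_b_center but brown or purple is not meant.

How it is judged:
By the outcome, as a careful person would: the job done as asked, in the order asked, and still so for the second after the job is handed in, while the arm keeps its last pose, push and grip.
It also fails if it takes over 38 s, if anything falls off the work surface, if the arm or the gripper's body presses on something with over 40 N, if the wrist force passes 120 N, or if a joint passes its speed limit or range.

## Working session

There is one attempt and no reset: what is moved stays moved. The work goes in short steps, Python scripts to look and compute and a shell command to move; the robot and the scene stay as the last step left them, time stands still between calls to the robot, and variables do not carry over. Pictures are saved under pics/ and viewed, at most 10 in all, crops included, and the job is handed in when it is done.

```bash
ls; mkdir -p pics; python3 - <<'E'
from cell import *
import cv2,numpy as np
for n in("scene","side","wrist"):
    c=camera_params(n);print(n,c)
    globals()[n]=grab_frame(n);np.save(f"pics/{n}0.npy",globals()[n])
    cv2.imwrite(f"pics/{n}0.png",globals()[n][:,:,::-1])
print(read_state())
E
```

```text
pics
scene {'fx': 448.21691615306844, 'fy': 448.21691615306844, 'cx': 314.209731362388, 'cy': 203.92003741507662, 'D': array([-0.00016453,  0.        ,  0.        ,  0.        ,  0.        ]), 'position': array([ 0.98348178, -0.58703918,  0.95987357]), 'orientation': array([-2.47304985, -0.0128634 ,  0.61604441])}
side {'fx': 371.0762473376886, 'fy': 371.0762473376886, 'cx': 323.3966407682297, 'cy': 197.78274122018414, 'D': array([-0.02376728,  0.        ,  0.        ,  0.        ,  0.        ]), 'position': array([ 0.27332909, -0.70357675,  0.49513001]), 'orientation': array([-2.04558879,  0.02504608, -0.39111803])}
wrist {'fx': 295.03587518555753, 'fy': 295.03587518555753, 'cx': 323.32466234639674, 'cy': 199.55898402109725, 'D': array([-0.04983206,  0.        ,  0.        ,  0.        ,  0.        ]), 'position': array([0.59865049, 0.06624197, 0.38328493]), 'orientation': array([ 2.89639523e+00,  1.88859443e-03, -6.89328318e-06])}
{'clock': 0.15, 'q': array([-8.54332900e-02,  1.30955967e-01,  1.48904083e+00, -3.66493742e-05,
        1.52301123e+00, -8.54317001e-02]), 'joint_velocities': array([ 0.00024658, -0.00102991, -0.0026019 ,  0.00131563, -0.00074638,
       -0.00192684]), 'tau': array([ 8.59073725e-05, -5.60473788e+01, -4.92333663e+01,  7.68201635e-02,
        3.05504061e-02, -1.41810942e-04]), 'tcp_pos': array([5.99553349e-01, 2.67520091e-05, 2.17840952e-01]), 'orientation': array([-3.14017932e+00, -8.42992606e-05,  1.57079645e+00]), 'ft_force': array([-0.62355792,  0.03220519,  0.02164056]), 'wrist_torque': array([-0.0292514 ,  0.00923239, -0.03903326]), 'finger_force': 0.0, 'gripper_width': 0.09265411460071504}
```

View pics/scene0.png

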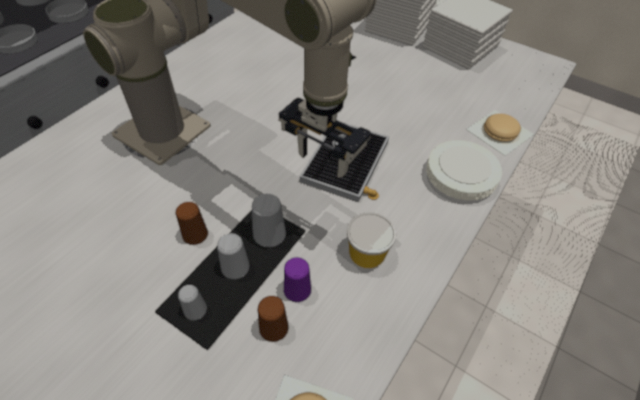

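View pics/side0.png

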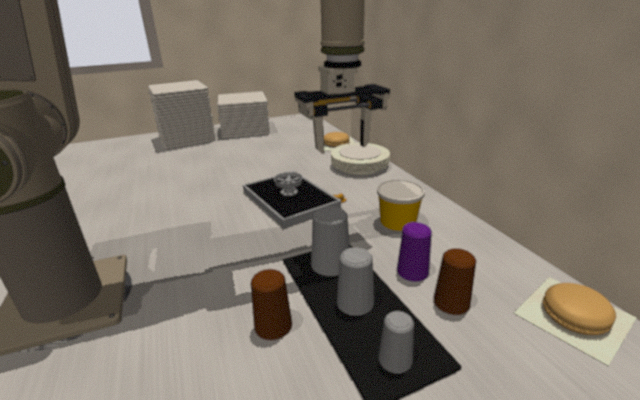

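The mat is on the right. The middle tumbler is at scene (233,257) and side (355,282). Brown and purple look-alikes stand around it. The rinser ring is at side (289,183), but the gripper hides it in the scene view.

```bash
python3 - <<'E'
import cv2,numpy as np
a=cv2.imread("pics/scene0.png")[215:295,195:275];b=cv2.imread("pics/side0.png")[240:320,315:395];d=cv2.imread("pics/side0.png")[160:210,255:325]
w=cv2.imread("pics/wrist0.png")
r=lambda i,s:cv2.resize(i,s,interpolation=cv2.INTER_CUBIC)
m=np.vstack([np.hstack([r(a,(320,320)),r(b,(320,320))]),np.hstack([r(d,(280,200)),r(w,(360,225))[:200]])])
cv2.imwrite("pics/m1.png",m)
E
```

```text
(no output)
```

View pics/m1.png

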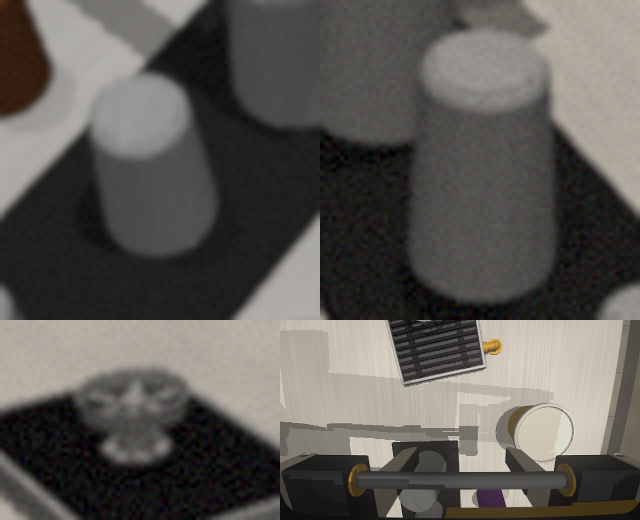

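View pics/wrist0.png

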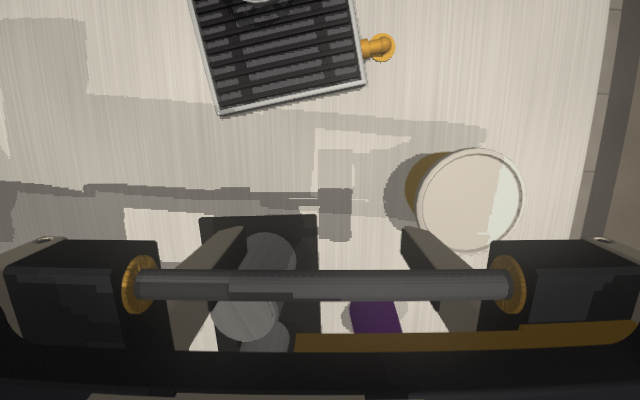

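```bash
cat > h.py <<'E'
from cell import *
import cv2,numpy as np
from scipy.spatial.transform import Rotation as R
def ray(c,u,v):
    K=np.array([[c['fx'],0,c['cx']],[0,c['fy'],c['cy']],[0,0,1]])
    p=cv2.undistortPoints(np.array([[[u,v]]],float),K,np.array(c['D']))[0,0]
    return np.array(c['position']),R.from_euler('xyz',c['orientation']).apply([p[0],p[1],1])
def at(c,u,v,z):
    o,d=ray(c,u,v);return (o+d*(z-o[2])/d[2]).round(4)
def proj(c,P):
    K=np.array([[c['fx'],0,c['cx']],[0,c['fy'],c['cy']],[0,0,1]])
    r=R.from_euler('xyz',c['orientation']).inv();
    return cv2.projectPoints(np.atleast_2d(np.array(P,float)),r.as_rotvec(),-r.apply(c['position']),K,np.array(c['D']))[0][:,0]
E
python3 - <<'E'
from h import *
s,d,w=[camera_params(n) for n in("scene","side","wrist")]
print("b",at(s,230,243.75,.115),at(d,356.5,257.75,.115))
for u in(217.5,242.5):print(at(s,u,243.75,.115))
print("c",at(s,267,203,.132),at(d,331,215,.132),"a",at(s,188,294,.092),at(d,398.5,322,.092))
print("ring",at(d,288,176.5,.072))
print("mat",[at(s,*p,.01) for p in((158,310),(207,346),(305,232))])
print("brown",at(s,189,210,.105),"purple",at(s,297,265,.105),"tub",at(s,371,233,.095))
print("rinser corners",at(w,221,115,.026),at(w,365,83,.026),at(s,302,180,.026),at(s,360,195,.026),at(s,387,137,.026))
E
```

```text
b [ 0.5196 -0.2392  0.115 ] [ 0.5125 -0.2462  0.115 ]
[ 0.497  -0.2556  0.115 ]
[ 0.5423 -0.2229  0.115 ]
c [ 0.5227 -0.11    0.132 ] [ 0.5197 -0.1215  0.132 ] a [ 0.5202 -0.3767  0.092 ] [ 0.5122 -0.3803  0.092 ]
ring [0.537 0.226 0.072]
mat [array([ 0.4501, -0.4248,  0.01  ]), array([ 0.5981, -0.4211,  0.01  ]), array([ 0.5939, -0.0566,  0.01  ])]
brown [ 0.3701 -0.2204  0.105 ] purple [ 0.6703 -0.191   0.105 ] tub [ 0.7559 -0.0159  0.095 ]
rinser corners [0.4776 0.0794 0.026 ] [0.6458 0.1144 0.026 ] [0.4908 0.0711 0.026 ] [0.6496 0.1196 0.026 ] [0.5964 0.361  0.026 ]
```

```bash
python3 -m handwheel '[[1,[2,-1.5,0],[0,0,0]],[1,[4,-3,0],[0,0,0]],[1,[7,-4.5,0],[0,0,0]],[1,[9,-6,0],[0,0,0]],[1,[10,-6,0],[0,0,0]],[1,[10,-6,0],[0,0,0]],[1,[10,-6,0],[0,0,0]]]'
python3 - <<'E'
from h import *
c=camera_params("wrist");f=grab_frame("wrist");print(c['position'],c['orientation'],read_state()['tcp_pos'])
np.save("pics/w1.npy",f);cv2.imwrite("pics/w1.png",f[:,:,::-1])
print(proj(c,[[.537,.226,.072]]))
E
```

```text
clock: 0.73
tcp_pos: [0.5403, 0.1, 0.2186]
orientation: [3.141, 0.0, 1.572]
ft_force: [0.2, -1.1, 0.1]
gripper_width: 0.0929
finger_force: 0.0
[0.53902694 0.16629546 0.38414005] [2.89579341e+00 8.37240561e-06 1.20556202e-03] [0.54044758 0.09943147 0.21855892]
[[321.34769587  64.00518006]]
```

View pics/w1.png

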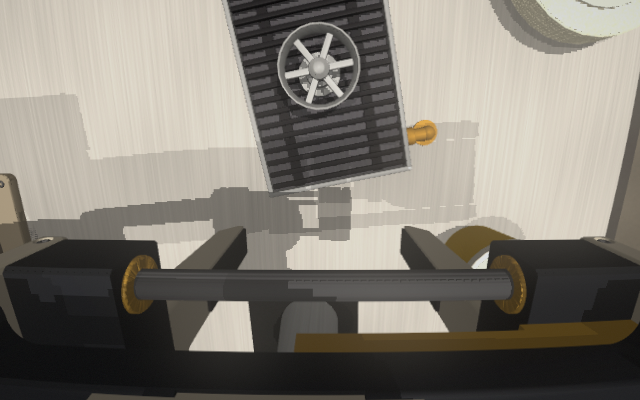

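The ring is clear: outer lip spans x 277–360, y 22–110, and the nozzle is at (319,68), matching the prediction (321,64). Next I fit it and move back to see tumbler b.

```bash
python3 -m handwheel '[[1,[-2,-0.4,0],[0,0,0]],[1,[-6,-0.8,0],[0,0,0]],[1,[-10,-1.2,0],[0,0,0]],[1,[-14,-1.6,0],[0,0,0]],[1,[-18,-2.4,0],[0,0,0]],[1,[-22,-2.4,0],[0,0,0]],[1,[-26,-2.4,0],[0,0,0]],[1,[-30,-2.4,0],[0,0,0]],[1,[-34,-2.4,0],[0,0,0]],[1,[-38,-2.4,0],[0,0,0]],[1,[-42,-2.4,0],[0,0,0]],[1,[-44,-2.4,0],[0,0,0]]]'
python3 -m handwheel '[[1,[-1,0,0],[0,0,0]],[1,[-1,0,0],[0,0,0]],[1,[-1,0,0],[0,0,0]]]'
python3 - <<'E'
from h import *
c1=dict(camera_params("wrist"),position=np.array([0.53902694,0.16629546,0.38414005]),orientation=np.array([2.89579341,8.37e-06,1.2056e-03]))
f=np.load("pics/w1.npy");g=cv2.cvtColor(f,cv2.COLOR_RGB2GRAY)
h=cv2.HoughCircles(cv2.GaussianBlur(g,(3,3),0)[10:125,260:380],cv2.HOUGH_GRADIENT_ALT,1,3,param1=150,param2=.6,minRadius=7,maxRadius=50)
for x,y,r in (h[0] if h is not None else[]):print("circ",x+260,y+10,r,at(c1,x+260,y+10,.072))
print("hand",at(c1,318.5,66,.072),at(c1,319,68,.070),"outer diam",at(c1,360,66,.072)-at(c1,277,66,.072))
c=camera_params("wrist");f=grab_frame("wrist");print(c['position'],c['orientation'],read_state()['tcp_pos'])
np.save("pics/w2.npy",f);cv2.imwrite("pics/w2.png",f[:,:,::-1])
print(proj(c,[[.516,-.243,.115]]))
E
```

```text
clock: 1.78
tcp_pos: [0.5143, -0.3461, 0.218]
orientation: [-3.141, 0.001, 1.566]
ft_force: [0.5, -0.7, 0.2]
gripper_width: 0.0929
finger_force: 0.0
clock: 2.03
tcp_pos: [0.5157, -0.3501, 0.2182]
orientation: [-3.141, -0.001, 1.569]
ft_force: [0.0, -0.0, -0.5]
gripper_width: 0.0931
finger_force: 0.0
circ 319.0 66.0 41.523533 [0.5347 0.2241 0.072 ]
circ 318.0 78.0 42.206825 [0.5337 0.2129 0.072 ]
circ 312.0 81.0 29.314522 [0.5277 0.21   0.072 ]
circ 326.0 50.0 37.60987 [0.5416 0.239  0.072 ]
circ 302.0 60.0 27.761787 [0.5179 0.2297 0.072 ]
circ 331.0 51.0 25.659307 [0.5465 0.2381 0.072 ]
circ 314.0 46.0 32.871933 [0.5298 0.2426 0.072 ]
circ 373.0 33.0 20.423265 [0.5871 0.2547 0.072 ]
circ 326.0 50.0 24.479939 [0.5416 0.239  0.072 ]
circ 300.0 53.0 23.659761 [0.5161 0.2362 0.072 ]
circ 318.0 78.0 32.152206 [0.5337 0.2129 0.072 ]
circ 295.0 65.0 16.482944 [0.511  0.2251 0.072 ]
circ 337.0 47.0 16.47367 [0.5523 0.2417 0.072 ]
circ 312.0 32.0 17.541676 [0.5279 0.2554 0.072 ]
circ 313.0 42.0 16.185034 [0.5289 0.2463 0.072 ]
circ 341.0 60.0 19.89867 [0.5564 0.2298 0.072 ]
circ 296.0 79.0 18
[... 751 characters left out ...]
0.2399 0.072 ]
circ 305.0 95.0 16.264044 [0.5205 0.1966 0.072 ]
circ 372.0 63.0 13.189254 [0.5871 0.2272 0.072 ]
circ 348.0 79.0 15.424431 [0.5636 0.212  0.072 ]
circ 294.0 96.0 18.939497 [0.5094 0.1957 0.072 ]
circ 357.0 21.0 15.164626 [0.5713 0.2654 0.072 ]
circ 292.0 81.0 12.87254 [0.5077 0.21   0.072 ]
circ 338.0 38.0 14.590908 [0.5532 0.25   0.072 ]
circ 353.0 21.0 12.58521 [0.5675 0.2654 0.072 ]
circ 271.0 39.0 11.836177 [0.4879 0.2492 0.072 ]
hand [0.5342 0.2241 0.072 ] [0.5346 0.2226 0.07  ] outer diam [8.21e-02 1.00e-04 0.00e+00]
[ 0.51473674 -0.28406767  0.38379402] [ 2.89723772e+00  8.21863300e-04 -1.36239439e-03] [ 0.5160135  -0.34922795  0.21840702]
[[324.98967989  77.29195512]]
```

View pics/w2.png

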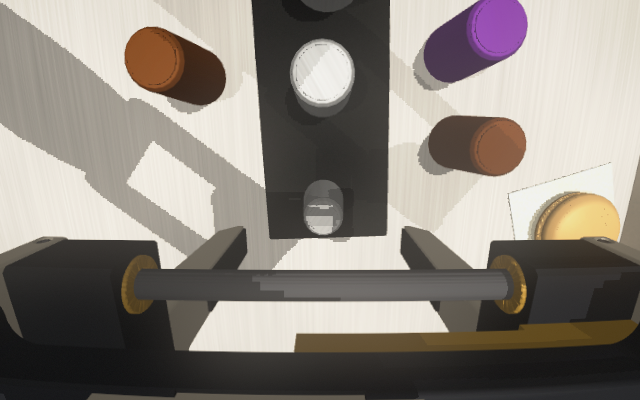

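Tumbler b's bright base disc is centred at about (322,72), 65 px across. The neighbours are well clear of the fingers' line.

```bash
python3 - <<'E'
from h import *
c=dict(camera_params("wrist"),position=np.array([0.51473674,-0.28406767,0.38379402]),orientation=np.array([2.89723772,8.2186e-04,-1.3624e-03]))
f=np.load("pics/w2.npy");g=cv2.cvtColor(f,cv2.COLOR_RGB2GRAY)
m=np.zeros_like(g);m[25:125,275:370]=(g[25:125,275:370]>150)
n,l,s,k=cv2.connectedComponentsWithStats(m)
i=1+s[1:,4].argmax();ct=cv2.findContours((l==i).astype(np.uint8),0,1)[0][0]
(x,y),r=cv2.minEnclosingCircle(ct);e=cv2.fitEllipse(cv2.convexHull(ct));print(x,y,r,e,at(c,*e[0],.115),at(c,e[0][0]+e[1][0]/2,e[0][1],.115)-at(c,e[0][0]-e[1][0]/2,e[0][1],.115))
E
```

```text
323.0130920410156 71.8822021484375 31.898391723632812 ((322.6703186035156, 71.68924713134766), (60.879154205322266, 63.63583755493164), 9.453927993774414) [ 0.514  -0.2384  0.115 ] [ 5.2e-02 -1.0e-04  0.0e+00]
```

```bash
python3 -m handwheel '[[1,[3,-0.1,0],[0,0,0]],[1,[6,-0.1,0],[0,0,0]],[1,[9,-0.1,0],[0,0,0]],[1,[11,-0.1,0],[0,0,0]],[1,[11,-0.1,0],[0,0,0]],[1,[11,-0.1,3],[0,0,0]],[1,[11,-0.1,6],[0,0,0]],[1,[11,-0.1,9],[0,0,0]],[1,[11,-0.1,12],[0,0,0]],[1,[11,-0.1,14.5],[0,0,0]],[1,[11,-0.1,16.2],[0,0,0]],[1,[11,-0.1,16.2],[0,0,0]]]'
python3 -m handwheel '[[1,[0,0,0],[0,0,0]],[0.8,[0,0,0],[0,0,0]],[0.7,[0,0,0],[0,0,0]],[0.6,[0,0,0],[0,0,0]],[0.5,[0,0,0],[0,0,0]],[0.5,[0,0,0],[0,0,0]],[0.5,[0,0,0],[0,0,0]],[0.5,[0,0,0],[0,0,0]]]'
```

```text
clock: 3.08
tcp_pos: [0.5121, -0.2374, 0.0521]
orientation: [-3.135, -0.004, 1.572]
ft_force: [-0.5, 0.2, 0.5]
gripper_width: 0.0927
finger_force: 0.0
clock: 3.75
tcp_pos: [0.5154, -0.2403, 0.0574]
orientation: [3.141, 0.001, 1.571]
ft_force: [-1.8, 0.4, 5.1]
gripper_width: 0.0609
finger_force: 29.8
```

Gripped, 60.9 mm wide at 66 mm above the rim, where 61 is expected. Now lift.

```bash
python3 -m handwheel '[[0.5,[0,0,-0.5],[0,0,0]],[0.5,[0,0,-1.5],[0,0,0]],[0.5,[0,0,-3],[0,0,0]],[0.5,[0,0,-6],[0,0,0]],[0.5,[0,0,-9],[0,0,0]],[0.5,[0,0,-12],[0,0,0]],[0.5,[0,0,-15],[0,0,0]],[0.5,[0,0,-17],[0,0,0]],[0.5,[0,0,-18],[0,0,0]],[0.5,[0,0,-18],[0,0,0]],[0.5,[0,0,-18],[0,0,0]]]'
python3 - <<'E'
from h import *
f=[grab_frame(n) for n in("scene","side")];s=read_state();print(s['tcp_pos'],s['gripper_width'],s['ft_force'])
p=proj(camera_params("scene"),[s['tcp_pos']])[0].astype(int);q=proj(camera_params("side"),[s['tcp_pos']])[0].astype(int);print(p,q)
c=lambda i,p:cv2.resize(i[max(p[1]-70,0):max(p[1]-70,0)+140,p[0]-65:p[0]+65],(390,420))
cv2.imwrite("pics/m2.png",np.hstack([c(f[0],p),c(f[1],q)])[:,:,::-1])
E
```

```text
clock: 4.67
tcp_pos: [0.5149, -0.2399, 0.2363]
orientation: [-3.142, -0.0, 1.571]
ft_force: [-0.6, 0.4, -1.6]
gripper_width: 0.0611
finger_force: 29.6
[ 0.51406381 -0.23945889  0.23434677] 0.0609074706219504 [-0.22466212 -0.00735436 -1.74221326]
[219 210] [356 193]
```

View pics/m2.png

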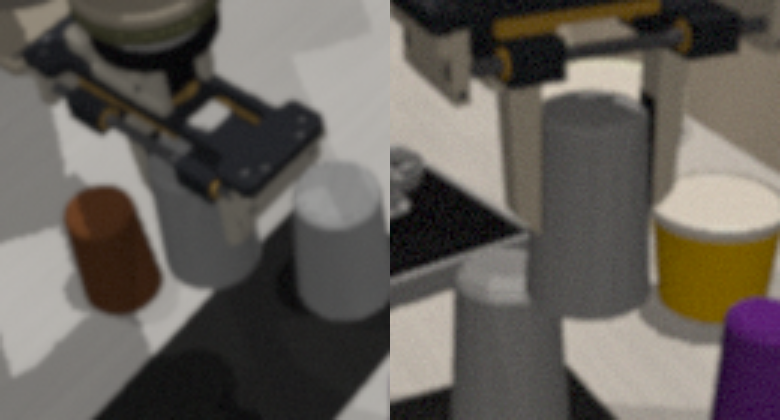

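Tumbler b is held upright in both views with the mouth clear of its neighbours. Carry it over the ring.

```bash
python3 -m handwheel '[[0.5,[2,0.2,0],[0,0,0]],[0.5,[5,0.4,0],[0,0,0]],[0.5,[9,0.6,0],[0,0,0]],[0.5,[13,0.8,0],[0,0,0]],[0.5,[17,1,0],[0,0,0]],[0.5,[21,1.2,0],[0,0,0]],[0.5,[25,1.4,0],[0,0,0]],[0.5,[29,1.6,0],[0,0,0]],[0.5,[33,1.8,0],[0,0,0]],[0.5,[37,2,0],[0,0,0]],[0.5,[40,2,0],[0,0,0]],[0.5,[42,2,0],[0,0,0]]]'
python3 -m handwheel '[[0.5,[2,0,1],[0,0,0]],[0.5,[4,0,3],[0,0,0]],[0.5,[4.2,0,5],[0,0,0]],[0.5,[4.2,0,7],[0,0,0]],[0.5,[4.2,0,8.5],[0,0,0]],[0.5,[4.2,0,8.5],[0,0,0]],[0.5,[4.2,0,8.5],[0,0,0]]]'
python3 - <<'E'
from h import *
f=[grab_frame(n) for n in("scene","side","wrist")];s=read_state();print(s['tcp_pos'],s['gripper_width'],s['ft_force'])
P=s['tcp_pos'];p=proj(camera_params("scene"),[P])[0].astype(int);q=proj(camera_params("side"),[P-[0,0,.06]])[0].astype(int);print(p,q)
c=lambda i,p,k:cv2.resize(i[max(p[1]-k,0):max(p[1]-k,0)+2*k,p[0]-k:p[0]+k],(390,390),interpolation=cv2.INTER_CUBIC)
cv2.imwrite("pics/m3.png",np.hstack([c(f[0],p,55),c(f[1],q,45)])[:,:,::-1])
for n,i in zip("abc",f):cv2.imwrite(f"pics/h_{n}.png",i[:,:,::-1])
E
```

```text
clock: 5.77
tcp_pos: [0.5334, 0.183, 0.2341]
orientation: [-3.138, 0.0, 1.573]
ft_force: [-0.5, -0.5, -1.2]
gripper_width: 0.0611
finger_force: 29.7
clock: 6.35
tcp_pos: [0.5332, 0.2215, 0.149]
orientation: [-3.137, 0.002, 1.571]
ft_force: [0.0, 0.1, -0.4]
gripper_width: 0.0608
finger_force: 29.7
[0.53565001 0.22207897 0.15272446] 0.060993523178209844 [ 1.35602403 -0.56794686 -1.8542853 ]
[348 121] [287 170]
```

View pics/m3.png

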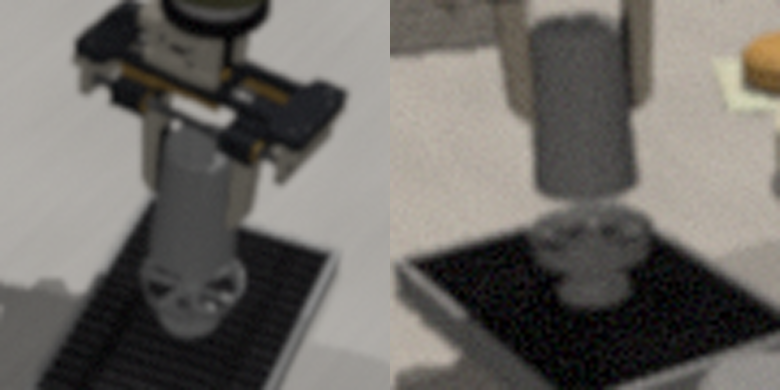

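```bash
python3 - <<'E'
from h import *
s=read_state();P=s['tcp_pos'];print(P,s['orientation'])
for n in("scene","side"):
    c=camera_params(n)
    for g in([.5345,.2235],[.5355,.2235],[.5345,.2245]):print(n,proj(c,[P-[0,0,.0474]])[0],proj(c,[[*g,.072],[*g,.062]]).round(2).tolist())
E
```

```text
[0.53565001 0.22207897 0.15272446] [ 3.14021219e+00 -4.73888713e-04  1.57055952e+00]
scene [347.07249508 135.01788025] [[346.17, 143.29], [345.93, 145.84]]
scene [347.07249508 135.01788025] [[346.47, 143.44], [346.23, 145.99]]
scene [347.07249508 135.01788025] [[346.36, 143.09], [346.12, 145.64]]
side [287.15857602 166.11450461] [[287.44, 176.98], [287.68, 180.21]]
side [287.15857602 166.11450461] [[287.78, 176.92], [288.02, 180.15]]
side [287.15857602 166.11450461] [[287.33, 176.85], [287.58, 180.08]]
```

```bash
python3 -m handwheel '[[0.5,[0.15,0.05,0.5],[0,0,0]],[0.5,[0.15,0.05,1.2],[0,0,0]],[0.5,[0.15,0.05,2],[0,0,0]],[0.5,[0.15,0.05,2.6],[0,0,0]],[0.5,[0.15,0.05,3],[0,0,0]],[0.5,[0.15,0.05,3.2],[0,0,0]],[0.5,[0.15,0.05,3.4],[0,0,0]],[0.5,[0.15,0.05,3.6],[0,0,0]],[0.5,[0.15,0.05,3.6],[0,0,0]],[0.5,[0.15,0.05,3.6],[0,0,0]]]'
```

```text
clock: 7.33
tcp_pos: [0.5356, 0.2235, 0.1158]
orientation: [3.141, -0.0, 1.571]
ft_force: [-0.7, -0.1, -0.3]
gripper_width: 0.0608
finger_force: 29.7
```

```bash
python3 -m handwheel '[[0.5,[0,0,0.1],[0,0,0]],[0.5,[0,0,0.2],[0,0,0]],[0.5,[0,0,0.3],[0,0,0]],[0.5,[0,0,0.3],[0,0,0]],[0.5,[0,0,0.3],[0,0,0]]]'; python3 -c "
from cell import *
s=read_state();print(s['tcp_pos'],s['ft_force'],s['wrist_torque'])"
```

```text
clock: 7.75
tcp_pos: [0.5355, 0.2235, 0.1126]
orientation: [-3.141, 0.0, 1.571]
ft_force: [0.6, -0.5, -1.2]
gripper_width: 0.0608
finger_force: 29.7
[0.5354522  0.22350707 0.11256878] [ 0.55335494 -0.54080969 -1.18280788] [-0.02266365  0.00086781  0.01514192]
```

```bash
python3 -m handwheel '[[0.5,[0,0,0.1],[0,0,0]],[0.5,[0,0,0.2],[0,0,0]],[0.5,[0,0,0.3],[0,0,0]],[0.5,[0,0,0.4],[0,0,0]],[0.5,[0,0,0.4],[0,0,0]],[0.5,[0,0,0.4],[0,0,0]]]'; python3 -c "
from cell import *
s=read_state();print(s['tcp_pos'],s['ft_force'],s['wrist_torque'])"
```

```text
clock: 8.25
tcp_pos: [0.5356, 0.2236, 0.1089]
orientation: [3.142, -0.0, 1.571]
ft_force: [-1.0, -0.4, 2.3]
gripper_width: 0.061
finger_force: 29.8
[0.53555249 0.22356685 0.10891417] [-1.04741027 -0.36468873  2.34392594] [-0.12211303  0.33249247  0.01183841]
```

```bash
python3 -m handwheel '[[0.5,[-0.03,-0.06,0],[0,0,0]],[0.5,[-0.03,-0.06,0],[0,0,0]],[0.5,[-0.03,-0.06,0.1],[0,0,0]],[0.5,[-0.03,-0.06,0.2],[0,0,0]],[0.5,[-0.03,-0.06,0.3],[0,0,0]],[0.5,[-0.03,-0.06,0.3],[0,0,0]],[0.5,[-0.03,-0.06,0.3],[0,0,0]]]'; python3 -c "
from cell import *
s=read_state();print(s['tcp_pos'],s['ft_force'],s['wrist_torque'])"
```

```text
clock: 8.83
tcp_pos: [0.5354, 0.2234, 0.1059]
orientation: [3.141, -0.0, 1.571]
ft_force: [1.4, 0.8, 3.8]
gripper_width: 0.0605
finger_force: 29.8
[0.53537505 0.2233913  0.10593526] [1.36728777 0.77950615 3.76869499] [ 0.28905246 -0.47876352 -0.02656338]
```

```bash
python3 -m handwheel '[[0.5,[0.02,0.03,0.15],[0,0,0]],[0.5,[0.02,0.03,0.3],[0,0,0]],[0.5,[0.02,0.03,0.45],[0,0,0]],[0.5,[0.02,0.03,0.6],[0,0,0]],[0.5,[0.02,0.03,0.75],[0,0,0]],[0.5,[0.02,0.03,0.85],[0,0,0]],[0.5,[0.02,0.03,0.95],[0,0,0]],[0.5,[0.02,0.03,0.95],[0,0,0]],[0.5,[0.02,0.03,0.95],[0,0,0]]]'; python3 -c "
from cell import *
s=read_state();print(s['tcp_pos'],s['ft_force'],s['wrist_torque'])"
```

```text
clock: 9.58
tcp_pos: [0.5355, 0.2235, 0.0967]
orientation: [3.141, -0.0, 1.571]
ft_force: [0.2, 0.3, 8.9]
gripper_width: 0.0613
finger_force: 29.9
[0.535474   0.22348101 0.09667261] [0.18892241 0.33994549 8.88674367] [ 0.00358626  0.10833713 -0.00900534]
```

```bash
python3 -m handwheel '[[0.5,[0,0,0.06],[0,0,0]],[0.5,[0,0,0.12],[0,0,0]],[0.5,[0,0,0.18],[0,0,0]],[0.5,[0,0,0.22],[0,0,0]],[0.5,[0,0,0.22],[0,0,0]],[0.5,[0,0,0.22],[0,0,0]]]'; python3 -c "
from cell import *
s=read_state();print(s['tcp_pos'],s['ft_force'],s['wrist_torque'])"
```

```text
clock: 10.08
tcp_pos: [0.5355, 0.2235, 0.0952]
orientation: [3.141, -0.0, 1.571]
ft_force: [-2.6, -0.0, 13.3]
gripper_width: 0.061
finger_force: 30.1
[0.53553465 0.22353182 0.09520561] [-2.63134615 -0.01964706 13.29921526] [-0.06067905  0.60634702  0.01181914]
```

```bash
python3 -m handwheel '[[0.5,[0,0,0.03],[0,0,0]],[0.5,[0,0,0.05],[0,0,0]],[0.5,[0,0,0.05],[0,0,0]],[0.5,[0,0,0.05],[0,0,0]],[0.5,[0,0,0.05],[0,0,0]]]'; python3 - <<'E'
from h import *
f=[grab_frame(n) for n in("scene","side")];s=read_state();print(s['tcp_pos'],s['ft_force'],s['wrist_torque'],s['gripper_width'])
c=lambda i,p,k:cv2.resize(i[max(p[1]-k,0):max(p[1]-k,0)+2*k,p[0]-k:p[0]+k],(390,390),interpolation=cv2.INTER_CUBIC)
cv2.imwrite("pics/m4.png",np.hstack([c(f[0],(346,135),45),c(f[1],(287,175),35)])[:,:,::-1])
E
```

```text
clock: 10.5
tcp_pos: [0.5355, 0.2236, 0.0952]
orientation: [3.141, -0.0, 1.571]
ft_force: [-4.2, -1.4, 17.0]
gripper_width: 0.0608
finger_force: 30.2
[0.53556923 0.22355198 0.09517527] [-4.341526   -0.1055736  16.22067903] [-0.22733627  0.96794762  0.05091464] 0.0609863210046589
```

View pics/m4.png

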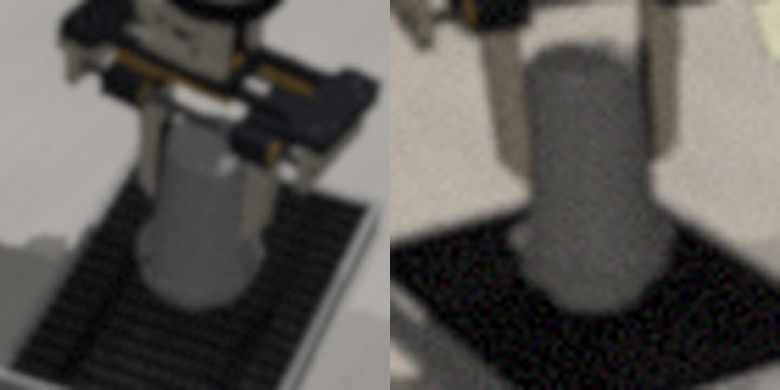

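The tumbler stands upright inside the lip in both views. TCP height stays at 0.0952 m while the force rises to 17 N, so the cradle is at its bottom stop.

```bash
python3 -c "
from cell import *
print(sign_off())"
```

```text
the job is handed in; nothing more can be done
None
```

The middle tumbler is seated in the ring and held pressed at the bottom of the cradle's stroke (about 17 N, 10.5 s on the clock), the other tumblers and the tub were not touched as far as I could tell, and the job is handed in.

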